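# Drop the kickstand and hold the bike frame upright

### The arm

A 6-joint arm with a two-finger parallel gripper is mounted at the origin on the work surface. World frame = base frame: x ahead of the robot, y to its left, z up, the work surface at z = 0. Lengths are in m, angles in rad, forces in N, time in s.
With the tool pointing down it reaches from about 0.35 to 0.775 m from the base axis. Payload 5.5 kg.
Tool frame: the origin (TCP) lies midway between the tips of the shut fingers; the grasp point (between the pads) lies grasp_offset behind it (grasp_offset is the distance from the TCP to the grasp point, in m); z points along the fingers, y is the line along which they close (so a half turn about z gives the same grasp; the last joint's range is limited). The gripper opens to 85 mm and grips with 20 to 120 N. Pads are 22 mm wide; open, the fingers measure 114 mm over their backs; the gripper's body (76 mm by 85 mm) begins 54 mm behind the grasp point. The pads swing forward as they close: fully open they stand 13 mm farther back than shut.
Start: joints at [1.2, 0.313, 0.046, 1.304, 0, 1.431], TCP at [0.132, 0.56, 0.231] pointing down, gripper open.
Joint ranges: [-2.76, 2.76], [-0.86, 1.69], [-1.03, 1.26], [-2.2, 2.34], [-1.47, 1.5], [-3.14, 3.14]. Speed limits (rad/s): [2.57, 2.57, 3.14, 3.14, 3.14, 3.14].

### API

Orientations are given as a unit quaternion [w, x, y, z].
In Python, from workcell import * gives the robot as it stands.
- The arm moves only by the tool step_arm, never from a script. Its argument "deltas" is a list of rows, each a list of 7 numbers: the shift along the world's x, y, z in mm, then the turn, a rotation vector about the world's x, y, z in degrees, then the gripper's target within -1 to 1 (fully open at 1, half-way at 0, shut at -1). A call has 1 to 5 rows; each row shifts and turns the commanded pose from where the row before left it; what a row does not reach is not made up. A row lasts 1/10 s, in which the tool goes at most 50 mm and 8.59 degrees, less where a joint would pass 70% of its speed; a pose out of reach is approached as far as the arm can. A call is refused whole if a number of a shift passes 50 or a number of a turn 8.59, either way. A call with a gripper value outside its range is refused whole. The fingers move at their own pace and stop on an object; "newtons" is the grip in N (left out, the last holds). Time passes only in rows, so rows that do not move let the fingers close. It gives the time, the measured TCP pose, the force, the opening and the grip force at its end, in the units of the state.
- get_state(): the state, without advancing time (a new reading comes with each control period).
- read_camera(name): name is "side" or "top" or "wrist"; returns a dict with "image" (384x512x3 uint8, red, green, blue), "z_map" (384x512 float32, m along the optical axis (not along the pixel's ray), 0 where there is no reading), "K" (3x3 intrinsics, pixels), "world_from_camera" (4x4, takes a point from camera to world coordinates). Camera axes: x right, y down, z forward; pixel columns grow to the right and rows downward; lengths in m; the calibration is good to about 2 mm. A picture is of the moment at which its call begins.
- hand_in(): hands the job in; it is judged then, once.
The state is a dict: "clock": time; "joint_pos": joint angles; "qvel": joint speeds; "tau": joint torques, N m; "tcp_pos": TCP position; "orientation": TCP orientation; "wrist_force": force on the tool from outside, world axes, zero at the start; "ft_torque": the same for the moment, N m; "finger_gap": finger opening in m; "grip_force": force on a finger pad.
Only numpy, scipy, OpenCV 4.12 (cv2) and the standard library are available. Lean on these libraries where they do the work, as an engineer would, in place of code of your own. Each camera call takes 0.05 s, during which the arm holds its last target. There are 200 camera calls.

### The job

On the bench cradle a small bike's rear frame stub leans on a rest post, kept there by a steel hasp. First swing the hasp right back off the top tube, then, with the frame still leaning on its post, flip the kickstand down over centre until it snaps fully down. Then bring the frame upright and finish while still holding it there so that it does not tip (the program ends holding, do not let go); never let it topple past upright towards the kickstand side, and leave the other things on the bench alone.

Things in the scene. Friction and masses are not known exactly. Their poses are not given: they have to be found in the camera images.
- cradle: Fixed cradle: plywood board 380 x 350 x 12 mm; origin on the bench under the roll shaft, mid-length. x: along the bike frame, from the wheel end to the rest-post end; y: towards the kickstand side; z up. The frame tips about the shaft along x at y = 0, z = 30. A wooden rest post 50 x 32 mm, 220 mm tall, stands at x = 120, y = -122.
- frame (a joint): Lean of the frame stub about the shaft, rad: 0 = upright, 0.4 = leaning on the rest post (start), negative = tipped to the kickstand side. About 0.7 to 1 kg plus kickstand, turns freely. Upright it is unsteady: let go, it falls over to the kickstand side; leaned more than about 0.2 it falls back on its post.
- seat_tube_top (a point): Centre of the top end of the seat tube; the tube, 32 mm diameter, is bare for 50 mm below it. Its z axis runs up along the tube, its x axis along the shaft (these are the frame's axes). The point lies 290 mm from the shaft, at cradle x = 30. Good place to hold: the tube may turn between fingers that close along x.
- kickstand (a joint): Kickstand angle, rad: 0 = folded back along the wheel (start), 1.75 = fully down (leg just past vertical). An over-centre spring pushes it away from 0.75 on either side: up to that it springs back to folded, beyond it snaps down. About 0.3 to 0.4 N m to start it.
- kickstand_pivot (a point): Pivot of the kickstand on the frame (moves with the frame's lean, has the frame's axes): the leg turns about this point's y axis; 68 mm to the kickstand side of the frame's middle, 135 mm from the shaft.
- kickstand_foot (a point): Centre of the kickstand's grey plastic foot (30 x 36 x 14 mm), 122 mm from the pivot. The leg is a flat steel bar 16 mm wide and 10 mm thick. Folded, the leg points from the pivot to the frame's -x and 0.1 rad upward; it swings down in the plane of the frame's x and z. The foot's inner side is about 33 mm from the tyre's side.
- hasp (a joint): Hasp angle, rad: 0 = lying over the top tube (start), 2.2 = folded right back beyond the post. Stiff enough to stay about where it is left (0.035 N m friction, some gravity).
- hasp_grip (a point): Centre of the hasp's grip, a round disc 24 mm in diameter and 12 mm thick standing on edge on the strap (its flat faces look along cradle x: pinch along x). It sits 50 mm from the hinge along the strap and 22 mm above it when closed. The strap is 30 x 67 x 5 mm with a lip turned 33 mm down beyond the tube. The seat tube's surface is 74 mm from the disc's centre in -x.
- hasp_hinge (a point): Hinge of the hasp, at the top of the post: axis along cradle x, at x = 120, y = -122, z = 246 mm of the cradle. Opening lifts the grip up and over towards -y.
- spanner: Bystander: spanner lying on the cradle's board, kickstand side.
- jar: Bystander: glass jar, 52 mm diameter, 70 mm tall, on the board's far corner; origin under its centre.
- bearing: Bystander: steel ring 44 mm diameter, 14 mm high, on the board's near corner, post side.
- oil_can: Bystander: white bottle 54 mm diameter, 130 mm tall, on the bench left of the cradle.
- screwdriver: Bystander: screwdriver lying on the bench right of the cradle.
- offcut: Bystander: wood offcut 160 x 70 x 35 mm on the bench right of the cradle.
- paint_tin: Bystander: paint tin 90 mm diameter, 110 mm tall, on the bench left of the cradle.
- top_tube (a point): Point on the top tube under the hasp, at cradle x = 120, 210 mm from the shaft; the tube, 28 mm diameter, runs along the shaft's direction from x = 30 to 155. The grey frame stub also has a 200 mm wheel with a hub at the near end (centre at cradle x = -90), stays and a seat tube.

How it is judged:
On the way, in this order (a step that is already met when the one before it is completed fails the run):
1. the hasp is swung back off the top tube (value of joint hasp above 1.2 rad), for 0.2 s.
2. the kickstand is fully down while the frame still leans on its post (value of joint kickstand above 1.6 rad and value of joint frame above 0.25 rad), for 0.2 s.
At the end, for the whole second after the job is handed in: The robot still holds the frame (contact over 0.2 N) upright within 0.07 rad (4 degrees) and still, borne by nothing but its shaft and the robot; kickstand fully down (over 1.6 rad) and hasp swung back (over 1.2 rad) (value of joint frame between -0.07 and 0.07 rad and velocity of joint frame between -0.08 and 0.08 rad/s and value of joint kickstand above 1.6 rad and value of joint hasp above 1.2 rad and contact force between any of the fingers, the arm and frame above 0.2 N and contact force between frame and cradle below 0.2 N); the arm keeps its last pose, push and grip.
It fails at once if the frame topples past upright to the kickstand side (value of joint frame below -0.15 rad).
It fails at once if another thing on the bench is disturbed (moved over 30 mm) (distance of any of spanner, jar, bearing, oil_can, screwdriver, offcut, paint_tin from where it was at the start of the episode above 0.03 m).
It also fails if it takes over 69 s, if anything falls off the work surface, if the arm or the gripper's body presses on something with over 40 N, if the wrist force passes 120 N, or if a joint passes its speed limit or range.

## Working session

There is one attempt and no reset: what is moved stays moved. The work goes in short steps, Python scripts to look and compute and a tool call to move; the robot and the scene stay as the last step left them, time stands still between calls to the robot, and variables do not carry over. Pictures are saved under pics/ and viewed, at most 10 in all, crops included, and the job is handed in when it is done.

Besides the shell and the picture viewer there is one more tool, called after "Emit:" as name(argument=value, ...), one argument or row to a line, values as JSON. step_arm: Moves the arm, as the interface text tells. Its arguments: {"type":"object","properties":{"deltas":{"type":"array","items":{"type":"array","items":{"type":"number"}}},"newtons":{"type":"number"}},"required":["deltas"]}

```bash
mkdir -p pics; cat > h.py <<'E'
from workcell import *
import numpy as np, cv2
def pts(c):
    z=c["z_map"];K=c["K"];T=c["world_from_camera"]
    v,u=np.mgrid[:z.shape[0],:z.shape[1]]
    P=np.stack([(u-K[0,2])/K[0,0]*z,(v-K[1,2])/K[1,1]*z,z],-1)
    return P@T[:3,:3].T+T[:3,3]
def save(c,n): cv2.imwrite(f"pics/{n}.png",c["image"][:,:,::-1])
E
python3 - <<'E'
from h import *
s=get_state();print({k:np.round(v,3) for k,v in s.items()})
ims=[]
for n in("side","top"):
    c=read_camera(n);np.savez(f"{n}.npz",**c);ims.append(c["image"]);print(n,np.round(c["world_from_camera"],3).tolist(),c["K"][0,0],(c["z_map"]>0).mean())
    save(c,n)
E
```

```text
{'clock': np.float64(0.0), 'joint_pos': array([1.2  , 0.314, 0.045, 1.304, 0.   , 1.431]), 'qvel': array([ 0.001,  0.   ,  0.001, -0.   , -0.001,  0.   ]), 'tau': array([-0.0000e+00, -4.8063e+01,  2.9853e+01,  1.9000e-02, -0.0000e+00,
        0.0000e+00]), 'tcp_pos': array([0.131, 0.559, 0.23 ]), 'orientation': array([-0.   ,  0.115,  0.993, -0.001]), 'wrist_force': array([0.122, 0.44 , 0.882]), 'ft_torque': array([-0.019,  0.018,  0.014]), 'grip_force': np.float64(0.0), 'finger_gap': np.float64(0.085)}
side [[0.737, -0.352, 0.577, 0.031], [-0.676, -0.363, 0.641, -0.61], [-0.016, -0.863, -0.506, 0.695], [0.0, 0.0, 0.0, 1.0]] 393.6562477126214 0.9959920247395834
top [[0.012, -0.993, 0.115, 0.464], [-1.0, -0.008, 0.03, -0.0], [-0.029, -0.115, -0.993, 1.359], [0.0, 0.0, 0.0, 1.0]] 459.6429696339023 0.9958394368489584
```

View pics/side.png

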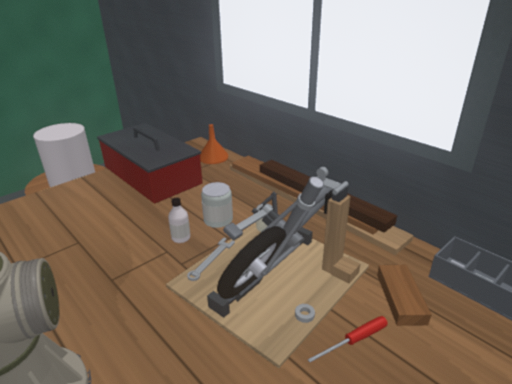

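View pics/top.png

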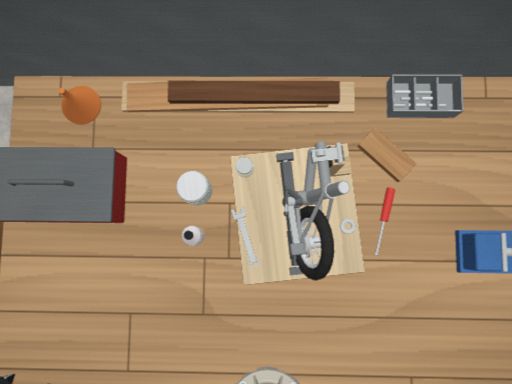

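The side view shows the frame leaning towards the post, at about (310,190) to (335,200). In the top view the board's corners are about (232,155), (347,145), (363,272) and (244,283). The dark shaft blocks are at (285,157) and (295,270), the seat tube top at (342,187), the kickstand at about (293,225) and the hasp at (327,155).

```bash
python3 - <<'E'
from h import *
c=dict(np.load("top.npz"));P=pts(c);np.set_printoptions(precision=4,suppress=True)
roi=np.zeros(P.shape[:2],bool);roi[130:300,220:380]=1
hsv=cv2.cvtColor(c["image"],cv2.COLOR_RGB2HSV)
m=roi&(abs(P[...,2]-.012)<.006)&(hsv[...,2]>165)&(hsv[...,1]>60)
m=cv2.morphologyEx(m.astype(np.uint8),cv2.MORPH_OPEN,np.ones((3,3)))
pp=P[m>0]; print(len(pp),"z",np.median(pp[:,2]))
r=cv2.minAreaRect((pp[:,:2]*1000).astype(np.float32));print(r);print(cv2.boxPoints(r))
for (u,v) in [(285,157),(295,270),(342,187),(293,225),(327,155),(340,152),(297,248),(318,155)]:
    print((u,v),np.median(P[v-1:v+2,u-1:u+2].reshape(-1,3),axis=0))
ims=[cv2.resize(c["image"][135:290,225:370],None,fx=3.6,fy=3.6,interpolation=2)]
s=dict(np.load("side.npz"));ims.append(cv2.resize(s["image"][160:320,195:365],(395,558),interpolation=2)[:,:])
h=np.zeros((560,270,3),np.uint8)
im=ims[0]; cv2.imwrite("pics/topc.png",im[:,:,::-1])
cv2.imwrite("pics/sidec.png",cv2.resize(s["image"][155:320,190:370],None,fx=3.6,fy=3.6,interpolation=2)[:,:,::-1])
E
```

```text
7598 z 0.011882912155953052
((555.7298583984375, -76.16281127929688), (380.5992431640625, 350.6343688964844), 6.858370304107666)
[[ 345.8564   75.1751]
 [ 387.7276 -272.9502]
 [ 765.6034 -227.5008]
 [ 723.7322  120.6246]]
(285, 157) [ 0.7136 -0.0434  0.0475]
(295, 270) [ 0.3915 -0.0729  0.0492]
(342, 187) [ 0.5962 -0.167   0.2989]
(293, 225) [ 0.5115 -0.0596  0.1921]
(327, 155) [ 0.6808 -0.1395  0.2492]
(340, 152) [ 0.6884 -0.171   0.2492]
(297, 248) [ 0.454  -0.0694  0.199 ]
(318, 155) [ 0.6748 -0.1143  0.2781]
```

View pics/topc.png

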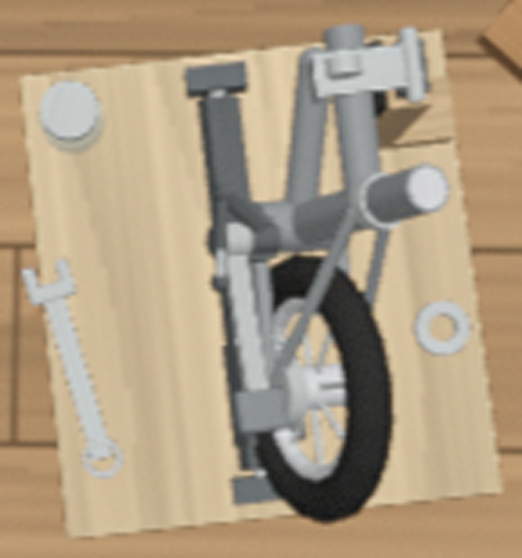

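View pics/sidec.png

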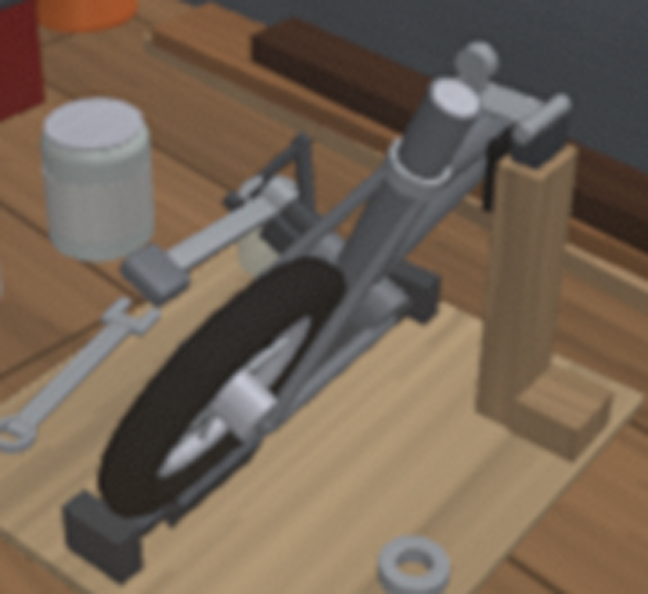

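The crops confirm the layout. The board fit puts the cradle origin at about (553.5, -58.4) mm with a yaw of 6.86°, and the hasp disc and seat-tube depth points agree with it. I'll compute the targets and start moving.

```bash
cat >> h.py <<'E'
np.set_printoptions(precision=1,suppress=True)
O=np.array([553.5,-58.4,0]);yaw=np.deg2rad(6.86)
R=np.array([[np.cos(yaw),-np.sin(yaw),0],[np.sin(yaw),np.cos(yaw),0],[0,0,1]])
def W(p): return R@np.array(p,float)+O
def C(p): return (np.asarray(p,float)-O)@R
def F(p,l): # frame coords (z from shaft) -> world at lean l
    x,y,z=p; return W([x,y*np.cos(l)-z*np.sin(l),30+z*np.cos(l)+y*np.sin(l)])
def lean(): # lean from side/top view: seat tube top disc, via brightest flat top
    pass
E
python3 - <<'E'
from h import *
print("go",grasp_offset)
for t in(0,.3,.6,.9,1.2,1.5,1.8,2.0):
    a=t+np.arctan2(22,50);print(t,W([120,-122+54.6*np.cos(a),246+54.6*np.sin(a)]))
c=dict(np.load("top.npz"));P=C(pts(c)*1000)
m=(abs(P[...,0]-112)<30)&(P[...,2]>262)&(abs(P[...,1]+72)<30);q=P[m];print("disc",len(q),q.min(0),q.max(0),q.mean(0))
m=(abs(P[...,0]-30)<30)&(P[...,2]>284)&(abs(P[...,1]+113)<25);q=P[m];print("seat",len(q),q.min(0),q.max(0),q.mean(0))
m=(P[...,0]<60)&(P[...,0]>-130)&(P[...,2]>165)&(P[...,2]<215)&(abs(P[...,1]-3)<22);q=P[m]
for x0 in range(-125,60,10):
    k=abs(q[:,0]-x0)<5
    if k.sum():print(x0,k.sum(),q[k].min(0),q[k].max(0))
E
```

```text
go 0.0187
0 [ 681.2 -115.6  268. ]
0.3 [ 682.3 -124.2  281.8]
0.6 [ 683.8 -136.6  292.4]
0.9 [ 685.6 -151.5  298.8]
1.2 [ 687.5 -167.6  300.5]
1.5 [ 689.4 -183.5  297.4]
1.8 [ 691.1 -197.7  289.7]
2.0 [ 692.1 -205.7  282.3]
disc 63 [113.3 -86.  263.4] [125.3 -63.6 285.2] [118.7 -74.2 276.8]
seat 185 [  13.7 -128.7  284.1] [ 46.  -92.6 307.5] [  28.8 -110.3  296.1]
-115 36 [-116.7  -13.1  183.4] [-110.1   19.6  205.3]
-105 57 [-110.   -14.8  187.2] [-100.1   19.5  207.6]
-95 56 [-99.8 -15.2 184.7] [-90.2  20.2 206.1]
-85 36 [-90.  -13.7 188.3] [-80.1  19.6 205.6]
-75 26 [-79.8  -4.7 188.5] [-70.1  12.2 200.8]
-65 27 [-69.8  -4.  186.1] [-60.   11.8 198.1]
-55 27 [-59.9  -3.  187.2] [-50.1  13.  196.6]
-45 27 [-49.8  -3.6 185.5] [-40.5  13.5 197.8]
-35 28 [-39.7  -2.9 184.8] [-30.5  13.4 197.7]
-25 25 [-29.6  -3.1 182.2] [-20.3  13.8 193.8]
-15 36 [-20.   -2.5 183.4] [-10.3  23.5 197.1]
-5 38 [-10.   -1.2 184.2] [ -0.3  22.8 196.9]
5 53 [  0.2 -18.6 165.3] [ 10.   23.1 203.9]
15 70 [ 10.3 -18.9 176.1] [ 19.9  24.8 205. ]
25 65 [ 20.2 -18.6 173.4] [ 29.8  24.4 208.7]
35 51 [ 30.  -16.7 171.7] [ 39.9  23.2 210.8]
45 33 [ 40.5  -3.9 190.4] [ 49.6  17.3 214.3]
55 11 [ 50.8   3.3 199.9] [ 57.   16.4 214.9]
```

Emit:
step_arm(
  deltas=[
    [0, 0, 40, 0, 0, -6, 0],
    [20, -20, 40, 0, 0, -8, 0],
    [30, -35, 30, 0, 0, -8, 0],
    [35, -35, 20, 0, 0, -8, 0],
    [35, -35, 10, 0, 0, -8, 0],
  ],
  newtons=30,
)

```text
clock: 0.6
tcp_pos: [0.2471, 0.4399, 0.369]
orientation: [0.0, 0.434, 0.901, 0.001]
wrist_force: [1.1, -0.3, -0.1]
finger_gap: 0.0426
grip_force: 0.0
```

Emit:
step_arm(
  deltas=[
    [30, -38, 0, 0, 0, -8, 0],
    [30, -38, 0, 0, 0, -8, 0],
    [30, -38, 0, 0, 0, -8, 0],
    [30, -38, 0, 0, 0, -7.5, 0],
    [30, -38, 0, 0, 0, 0, 0],
  ],
)

```text
clock: 1.1
tcp_pos: [0.3969, 0.2488, 0.367]
orientation: [-0.0, 0.662, 0.75, -0.0]
wrist_force: [0.9, 1.6, 0.0]
finger_gap: 0.0425
grip_force: 0.0
```

Emit:
step_arm(
  deltas=[
    [30, -38, 0, 0, 0, 0, 0],
    [30, -38, 0, 0, 0, 0, 0],
    [30, -38, 0, 0, 0, 0, 0],
    [30, -38, 0, 0, 0, 0, 0],
    [30, -38, 0, 0, 0, 0, 0],
  ],
)

```text
clock: 1.6
tcp_pos: [0.547, 0.0587, 0.3669]
orientation: [-0.0, 0.661, 0.75, -0.0]
wrist_force: [-0.6, 0.5, -0.4]
finger_gap: 0.0428
grip_force: 0.0
```

Emit:
step_arm(
  deltas=[
    [30, -38, 0, 0, 0, 0, 0],
    [30, -38, 0, 0, 0, 0, 0],
    [30, -38, 0, 0, 0, 0, 0],
    [30, -38, 0, 0, 0, 0, 0],
    [0, 0, 0, 0, 0, 0, 0],
  ],
)

```text
clock: 2.1
tcp_pos: [0.6694, -0.0972, 0.3608]
orientation: [-0.002, 0.663, 0.749, -0.002]
wrist_force: [0.5, -0.2, -1.3]
finger_gap: 0.0425
grip_force: 0.0
```

Emit:
step_arm(
  deltas=[
    [11, -19, -20, 0, 0, 0, 0],
    [0, 0, -40, 0, 0, 0, 0],
    [0, 0, -10, 0, 0, 0, 0],
    [0, 0, 0, 0, 0, 0, 0],
  ],
)

```text
clock: 2.5
tcp_pos: [0.6754, -0.1097, 0.2937]
orientation: [-0.003, 0.661, 0.751, -0.001]
wrist_force: [-1.4, 0.2, 0.4]
finger_gap: 0.0428
grip_force: 0.0
```

```bash
python3 - <<'E'
from h import *
w=read_camera("wrist");s=read_camera("side")
cv2.imwrite("pics/w1.png",np.hstack([cv2.resize(w["image"],(400,300)),cv2.resize(s["image"][120:300,240:400],(330,300))])[:,:,::-1]);st=get_state();print(st["tcp_pos"]*1000,st["wrist_force"])
E
```

```text
[ 677.1 -110.   298. ] [-0.3 -0.7  0.3]
```

View pics/w1.png

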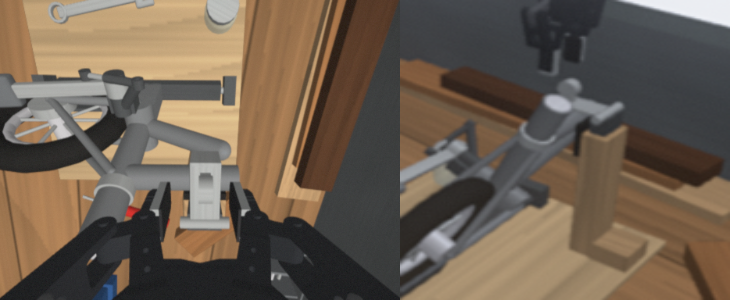

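The wrist view shows the disc at (208,185), between the fingers at (155,215) and (240,215). The side view shows nothing in the way below the fingers, so I'll descend and pinch the disc.

Emit:
step_arm(
  deltas=[
    [3, -6, -10, 0, 0, 0, 0],
    [0, 0, -16, 0, 0, 0, 0],
    [0, 0, -15, 0, 0, 0, 0],
    [0, 0, 0, 0, 0, 0, 0],
    [0, 0, 0, 0, 0, 0, 0],
  ],
)

```text
clock: 3.1
tcp_pos: [0.6806, -0.1167, 0.257]
orientation: [0.001, 0.661, 0.751, 0.0]
wrist_force: [0.1, -0.0, 0.2]
finger_gap: 0.0428
grip_force: 0.0
```

Emit:
step_arm(
  deltas=[
    [0, 0, 0, 0, 0, 0, -1],
    [0, 0, 0, 0, 0, 0, -1],
    [0, 0, 0, 0, 0, 0, -1],
    [0, 0, 0, 0, 0, 0, -1],
  ],
)

```text
clock: 3.5
tcp_pos: [0.6808, -0.1166, 0.2575]
orientation: [0.001, 0.661, 0.751, 0.001]
wrist_force: [0.5, 0.2, 4.3]
finger_gap: 0.0114
grip_force: 34.2
```

```bash
python3 - <<'E'
from h import *
ts=np.linspace(0,1.9,16);pr=None
for t in ts:
    b=t+np.arctan2(30.2,49.6);r=np.hypot(30.2,49.6);a=max(0,(t-.5)/1.4*.55)
    p=R@np.array([0,r*np.cos(b)+18.7*np.sin(a),r*np.sin(b)-18.7*np.cos(a)])
    if pr is not None: print(round(t,2),p-pr,np.rad2deg(a-ap)*R[:,0])
    pr=p;ap=a
E
```

```text
0.13 [ 0.5 -4.2  6. ] [0. 0. 0.]
0.25 [ 0.6 -4.9  5.4] [0. 0. 0.]
0.38 [ 0.7 -5.5  4.8] [0. 0. 0.]
0.51 [ 0.7 -6.1  4. ] [0.1 0.  0. ]
0.63 [ 0.7 -5.6  3.2] [2.8 0.3 0. ]
0.76 [ 0.7 -6.   2.4] [2.8 0.3 0. ]
0.89 [ 0.8 -6.2  1.6] [2.8 0.3 0. ]
1.01 [ 0.8 -6.4  0.7] [2.8 0.3 0. ]
1.14 [ 0.8 -6.4 -0.2] [2.8 0.3 0. ]
1.27 [ 0.8 -6.3 -1.1] [2.8 0.3 0. ]
1.39 [ 0.7 -6.1 -1.9] [2.8 0.3 0. ]
1.52 [ 0.7 -5.8 -2.7] [2.8 0.3 0. ]
1.65 [ 0.6 -5.3 -3.5] [2.8 0.3 0. ]
1.77 [ 0.6 -4.8 -4.2] [2.8 0.3 0. ]
1.9 [ 0.5 -4.2 -4.9] [2.8 0.3 0. ]
```

Emit:
step_arm(
  deltas=[
    [0.5, -4.2, 6, 0, 0, 0, -1],
    [0.6, -4.9, 5.4, 0, 0, 0, -1],
    [0.7, -5.5, 4.8, 0, 0, 0, -1],
    [0.7, -6.1, 4, 0, 0, 0, -1],
    [0.7, -5.6, 3.2, 2.8, 0.3, 0, -1],
  ],
)

```text
clock: 4.0
tcp_pos: [0.6834, -0.1387, 0.2796]
orientation: [-0.021, 0.659, 0.751, 0.019]
wrist_force: [1.2, 9.0, 0.7]
finger_gap: 0.0113
grip_force: 32.9
```

Emit:
step_arm(
  deltas=[
    [0.7, -6, 2.4, 2.8, 0.3, 0, -1],
    [0.8, -6.2, 1.6, 2.8, 0.3, 0, -1],
    [0.8, -6.4, 0.7, 2.8, 0.3, 0, -1],
    [0.8, -6.4, -0.2, 2.8, 0.3, 0, -1],
    [0.8, -6.3, -1.1, 2.8, 0.3, 0, -1],
  ],
)

```text
clock: 4.5
tcp_pos: [0.6875, -0.1714, 0.2862]
orientation: [-0.109, 0.653, 0.743, 0.102]
wrist_force: [-1.4, 6.1, 10.7]
finger_gap: 0.0113
grip_force: 33.1
```

Emit:
step_arm(
  deltas=[
    [0.7, -6.1, -1.9, 2.8, 0.3, 0, -1],
    [0.7, -5.8, -2.7, 2.8, 0.3, 0, -1],
    [0.6, -5.3, -3.5, 2.8, 0.3, 0, -1],
    [0.6, -4.8, -4.2, 2.8, 0.3, 0, -1],
    [0.5, -4.2, -4.9, 2.8, 0.3, 0, -1],
  ],
)

```text
clock: 5.0
tcp_pos: [0.6902, -0.1974, 0.2647]
orientation: [-0.191, 0.638, 0.722, 0.189]
wrist_force: [35.3, -6.2, 18.4]
finger_gap: 0.0114
grip_force: 39.4
```

```bash
python3 - <<'E'
from h import *
s=read_camera("side");save(s,"s2f");t=read_camera("top")
cv2.imwrite("pics/s2.png",np.hstack([cv2.resize(s["image"][120:300,240:400],(400,450)),cv2.resize(t["image"][120:300,240:400],(400,450))])[:,:,::-1]);st=get_state();print(st["tcp_pos"]*1000,st["wrist_force"],st["finger_gap"])
E
```

```text
[ 690.7 -198.8  262.7] [25.2 -3.  10.9] 0.01135253933963718
```

View pics/s2.png

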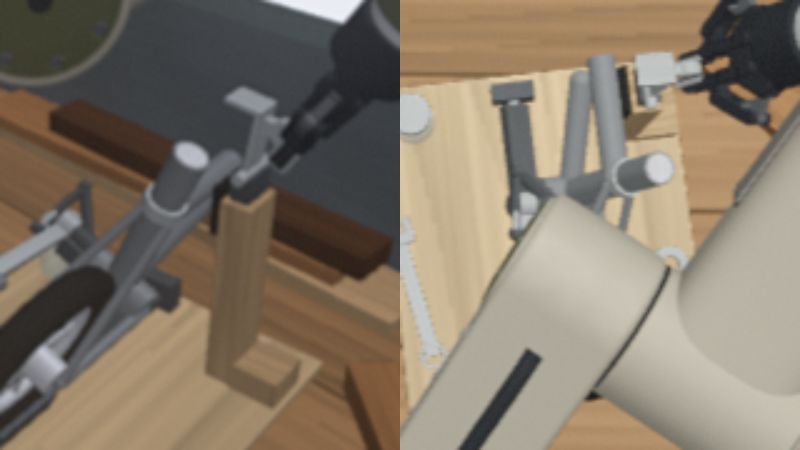

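The hasp now stands past vertical: the strap is up at (255,110) in the side crop and beyond the post in the top crop. There is a side load of about 25–35 N, so I'll release and back out along the tool axis.

Emit:
step_arm(
  deltas=[
    [0, 0, 0, 0, 0, 0, 0],
    [0, 0, 0, 0, 0, 0, 0],
    [1, -10, 17, 0, 0, 0, 0],
    [2, -15, 25, 0, 0, 0, 0],
    [2, -15, 25, 0, 0, 0, 0],
  ],
)

```text
clock: 5.6
tcp_pos: [0.6628, -0.2163, 0.3078]
orientation: [-0.177, 0.641, 0.722, 0.191]
wrist_force: [-2.4, 0.6, -1.2]
finger_gap: 0.0427
grip_force: 0.0
```

```bash
python3 - <<'E'
from h import *
s=read_camera("side");st=get_state();print(st["tcp_pos"]*1000,st["wrist_force"],st["joint_pos"]*100)
P=C(pts(s)*1000);
m=(abs(P[...,0]-120)<22)&(P[...,2]>252)&(P[...,1]<-95)&(P[...,1]>-185)&(P[...,2]<330)
q=P[m]
for y in range(-185,-95,10):
    k=abs(q[:,1]-y)<5
    if k.sum()>2:print(y,k.sum(),q[k][:,2].min(),q[k][:,2].max())
E
```

```text
[ 658.5 -218.7  312.4] [-3.2  0.4  3.1] [-61.3  96.1 126.5 220.5  41.2  77.1]
-185 4 309.4913081467416 312.7649011281164
-165 5 286.065256949001 292.89787484262115
-145 10 298.2449898009182 303.86837709607687
-135 173 252.3081970363576 315.5552139414599
-125 57 252.19289428646212 316.7968279742069
-115 41 312.12905921591823 319.1421606379307
-105 22 312.287695885692 318.89227405581147
```

Emit:
step_arm(
  deltas=[
    [-10, -3, 30, -4, -0.5, 0, 0],
    [-20, 0, 30, -6, -0.7, 0, 0],
    [-25, 0, 25, -7, -0.8, 0, 0],
    [-25, 0, 0, -7, -0.8, 0, 0],
    [-25, 0, 0, -6.5, -0.8, 0, 0],
  ],
)

```text
clock: 6.15
tcp_pos: [0.5545, -0.2219, 0.3973]
orientation: [0.021, 0.66, 0.75, 0.013]
wrist_force: [0.5, -0.6, 1.9]
finger_gap: 0.0428
grip_force: 0.0
```

```bash
python3 - <<'E'
from h import *
from scipy.spatial.transform import Rotation as Ro
st=get_state();q=st["orientation"];M=Ro.from_quat(np.r_[q[1:],q[0]]).as_matrix();print(st["tcp_pos"]*1000,st["joint_pos"]*100);print((R.T@M)*100)
for f in(0,.2,.4,.6,.8,.9):
    d=f-.1; print(f,F([23-115*np.cos(d)+7*np.sin(d),68,135-115*np.sin(d)+7*np.cos(d)],.4))
E
```

```text
[ 554.5 -221.9  397.3] [-52.4  34.3  49.2 167.5   1.7  92. ]
[[ -0.7  99.9   4.7]
 [100.    0.8  -1.4]
 [ -1.4   4.7 -99.9]]
0 [461.7 -66.5 197.8]
0.2 [462.  -57.5 176.7]
0.4 [466.8 -48.  155.7]
0.6 [476.  -38.4 135.7]
0.8 [489.1 -29.1 117.5]
0.9 [497.  -24.6 109.3]
```

Emit:
step_arm(
  deltas=[
    [-24, 41, 0, 0, 2.7, 0, -1],
    [-24, 41, 0, 0, 0, 0, -1],
    [-24, 41, -10, 0, 0, 0, -1],
    [-21, 41, -17, 0, 0, 0, -1],
    [0, 0, -45, 0, 0, 0, -1],
  ],
)

```text
clock: 6.65
tcp_pos: [0.4617, -0.0543, 0.3271]
orientation: [0.003, 0.659, 0.752, 0.001]
wrist_force: [1.2, -0.5, -0.3]
finger_gap: 0.0001
grip_force: 0.0
```

Emit:
step_arm(
  deltas=[
    [0, 0, -45, 0, 0, 0, -1],
    [0, 0, -35, 0, 0, 0, -1],
    [0, 0, -15, 0, 0, 0, -1],
    [0, 0, 0, 0, 0, 0, -1],
  ],
)

```text
clock: 7.05
tcp_pos: [0.461, -0.0571, 0.2258]
orientation: [-0.003, 0.66, 0.751, -0.003]
wrist_force: [-0.0, 0.1, 0.4]
finger_gap: 0.0001
grip_force: 0.0
```

```bash
python3 - <<'E'
from h import *
s=read_camera("side");t=read_camera("top")
cv2.imwrite("pics/s3.png",np.hstack([cv2.resize(s["image"][120:320,180:360],(400,444)),cv2.resize(t["image"][120:300,230:390],(400,444))])[:,:,::-1]);st=get_state();print(st["tcp_pos"]*1000,C(st["tcp_pos"]*1000),st["wrist_force"],st["finger_gap"])
E
```

```text
[463.2 -57.7 228.4] [-89.6  11.5 228.4] [0.9 0.9 0.3] 7.491463999994877e-06
```

View pics/s3.png

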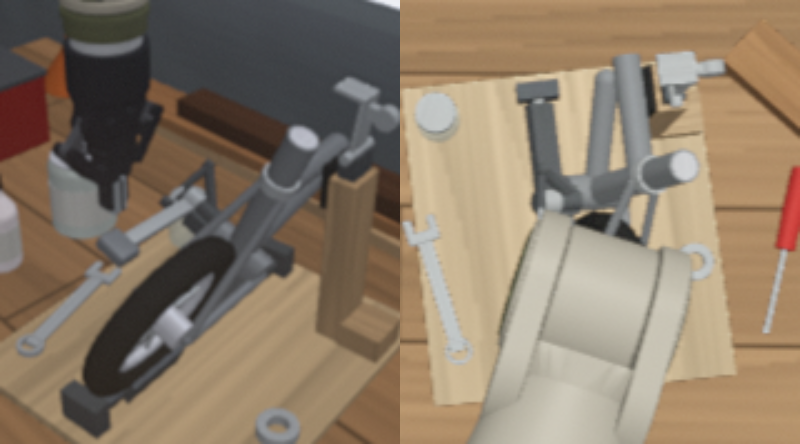

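The hasp stays back. The closed fingertips at (115,195) in the side crop are above the leg, next to the foot at (118,243), so I'll push down.

Emit:
step_arm(
  deltas=[
    [0, 0, -15, 0, 0, 0, -1],
    [0, 0, -12, 0, 0, 0, -1],
    [0, 0, -7, 0, 0, 0, -1],
    [0, 0, -7, 0, 0, 0, -1],
    [0, 2, -7, 0, 0, 0, -1],
  ],
)

```text
clock: 7.65
tcp_pos: [0.4638, -0.0556, 0.1792]
orientation: [-0.001, 0.66, 0.751, -0.001]
wrist_force: [-0.0, -0.0, 2.9]
finger_gap: -0.0002
grip_force: 1.1
```

```bash
cat >> h.py <<'E'
def seat(): # seat tube top centre in cradle coords: bright disc in side view
    s=read_camera("side");P=C(pts(s)*1000)
    m=(abs(P[...,0]-30)<28)&(P[...,2]>275)&(P[...,1]>-150)&(P[...,1]<60)&(s["image"].min(-1)>160)
    q=P[m];d=np.median(q,0);return d,len(q),np.arctan2(-d[1],d[2]-30)
E
python3 - <<'E'
from h import *
st=get_state();print(seat(),st["tcp_pos"]*1000,C(st["tcp_pos"]*1000),st["wrist_force"])
E
```

```text
(array([  28.5, -119.1,  298.8]), 78, np.float64(0.4172456296537994)) [463.8 -55.6 179.2] [-88.7  13.5 179.2] [-0.  -0.   2.9]
```

Contact is at 2.9 N and the frame is still leaning. I'll follow the arc on down.

Emit:
step_arm(
  deltas=[
    [2, 2, -8, 0, 0, 0, -1],
    [2, 3, -8, 0, 0, 0, -1],
    [3, 3, -8, 0, 0, 0, -1],
    [3, 4, -8, 0, 0, 0, -1],
    [4, 4, -8, 0, 0, 0, -1],
  ],
)

```text
clock: 8.2
tcp_pos: [0.4774, -0.0389, 0.1381]
orientation: [-0.002, 0.66, 0.751, -0.002]
wrist_force: [0.5, 0.5, 0.4]
finger_gap: -0.0
grip_force: 0.2
```

```bash
python3 - <<'E'
from h import *
st=get_state();print(seat(),st["tcp_pos"]*1000,C(st["tcp_pos"]*1000),st["wrist_force"])
E
```

```text
(array([  29. , -119.4,  298.7]), 77, np.float64(0.41814557156725035)) [477.4 -38.9 138.1] [-73.2  28.4 138.1] [0.5 0.5 0.4]
```

Emit:
step_arm(
  deltas=[
    [5, 4, -8, 0, 0, 0, -1],
    [5, 4, -8, 0, 0, 0, -1],
    [6, 4, -7, 0, 0, 0, -1],
    [6, 3, -6, 0, 0, 0, -1],
    [0, 0, 0, 0, 0, 0, -1],
  ],
)

```text
clock: 8.75
tcp_pos: [0.4996, -0.0238, 0.109]
orientation: [-0.002, 0.66, 0.751, -0.002]
wrist_force: [-0.8, -0.0, -0.7]
finger_gap: -0.0002
grip_force: 0.0
```

```bash
python3 - <<'E'
from h import *
print(seat())
s=read_camera("side")
cv2.imwrite("pics/s4.png",cv2.resize(s["image"][150:330,170:370],(720,600))[:,:,::-1]);st=get_state();print(st["tcp_pos"]*1000,C(st["tcp_pos"]*1000),st["wrist_force"])
E
```

```text
(array([  28.5, -119. ,  298.7]), 78, np.float64(0.4169506141862802))
[499.3 -24.1 109.9] [-49.7  40.5 109.9] [0.3 0.4 0.4]
```

View pics/s4.png

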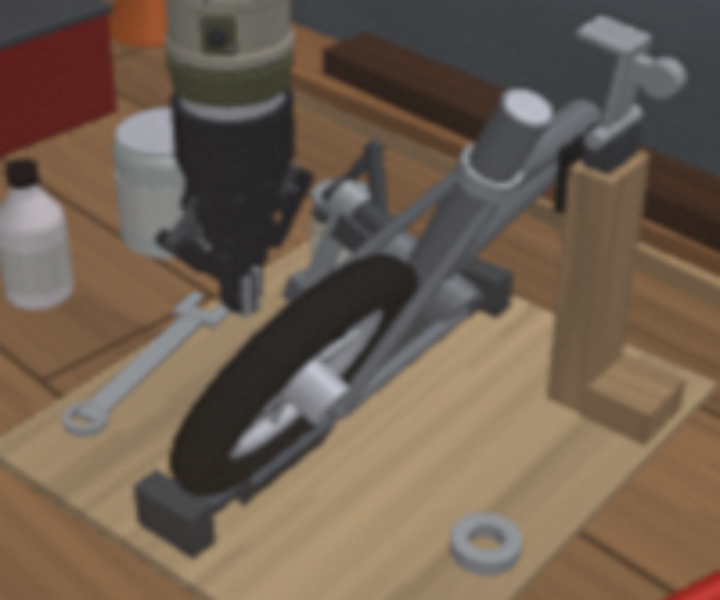

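The leg has snapped down (at about (310,265)), the frame still leans at 0.4 rad and the hasp is back. I'll retreat upwards and go to the seat tube.

Emit:
step_arm(
  deltas=[
    [0, 0, 40, 0, 0, 0, -1],
    [0, 0, 50, 0, 0, 0, -1],
    [0, 0, 50, 0, 0, 0, -1],
    [0, 0, 50, 0, 0, 0, -1],
    [0, 0, 50, 0, 0, 0, 0],
  ],
)

```text
clock: 9.35
tcp_pos: [0.4987, -0.0243, 0.3528]
orientation: [-0.001, 0.66, 0.751, -0.001]
wrist_force: [1.1, -0.9, 0.2]
finger_gap: 0.0137
grip_force: 0.0
```

Emit:
step_arm(
  deltas=[
    [24, -33, 10, 0, 0, 0, 0.4],
    [24, -33, 0, 0, 0, 0, 0.4],
    [24, -33, 0, 0, 0, 0, 0.4],
    [23, -34, 0, 0, 0, 0, 0.4],
    [0, 0, 0, 0, 0, 0, 0.4],
  ],
)

```text
clock: 9.85
tcp_pos: [0.5961, -0.1616, 0.3574]
orientation: [-0.002, 0.662, 0.75, -0.002]
wrist_force: [0.3, -0.1, -0.5]
finger_gap: 0.06
grip_force: 0.0
```

```bash
python3 - <<'E'
from h import *
st=get_state();print(st["tcp_pos"]*1000,C(st["tcp_pos"]*1000),st["finger_gap"],W([29,-103.2,255.4]),F([33,68,13],.4),C(F([33,68,13],.4)))
P=C(pts(read_camera("side"))*1000)
m=(P[...,1]>25)&(P[...,1]<90)&(P[...,0]>-30)&(P[...,0]<75)&(P[...,2]>25)&(P[...,2]<185);q=P[m]
for z in range(30,185,15):
    k=abs(q[:,2]-z)<7.5
    if k.sum()>2: print(z,k.sum(),q[k].min(0),q[k].max(0))
E
```

```text
[ 596.1 -161.6  357.4] [  29.9 -107.6  357.4] 0.06004781609329213 [ 594.6 -157.4  255.4] [579.4   2.7  68.5] [33.  57.6 68.5]
60 4 [22.7 60.6 60.3] [25.5 67.1 67. ]
75 16 [20.8 49.2 68.6] [24.9 66.8 82.1]
90 30 [19.5 37.8 82.8] [34.1 62.1 96.7]
105 24 [18.4 25.1 97.6] [ 29.3  46.7 112.4]
120 17 [ 18.9  25.8 113.8] [ 22.   37.6 127.1]
135 10 [ 18.3  25.6 127.9] [ 20.5  32.3 142.3]
150 3 [ 17.1  25.8 147.4] [ 20.5  26.7 157.3]
165 15 [ 15.3  25.5 158.5] [ 23.6  33.9 167.6]
```

The measured leg runs slightly past vertical (its edge goes from x = 17 at the top to about 22 near the foot), so it is fully down. I'll descend on the tube and grip.

Emit:
step_arm(
  deltas=[
    [-1, 4, -30, 0, 0, 0, 0.4],
    [0, 0, -35, 0, 0, 0, 0.4],
    [0, 0, -25, 0, 0, 0, 0.4],
    [0, 0, -12, 0, 0, 0, 0.4],
    [0, 0, 0, 0, 0, 0, 0.4],
  ],
)

```text
clock: 10.4
tcp_pos: [0.592, -0.1522, 0.2572]
orientation: [-0.003, 0.66, 0.751, -0.002]
wrist_force: [-0.1, -0.2, -0.1]
finger_gap: 0.0601
grip_force: 0.0
```

Emit:
step_arm(
  deltas=[
    [0, 0, 0, 0, 0, 0, -1],
    [0, 0, 0, 0, 0, 0, -1],
    [0, 0, 0, 0, 0, 0, -1],
    [0, 0, 0, 0, 0, 0, -1],
  ],
  newtons=40,
)

```text
clock: 10.8
tcp_pos: [0.5945, -0.1533, 0.2604]
orientation: [0.001, 0.66, 0.751, -0.0]
wrist_force: [0.7, 1.3, 5.9]
finger_gap: 0.0303
grip_force: 40.1
```

```bash
python3 - <<'E'
from h import *
st=get_state();t=C(st["tcp_pos"]*1000);print(t,st["finger_gap"],st["wrist_force"],seat())
g=t+[0,0,18.7];r=np.hypot(g[1],g[2]-30);l0=np.arctan2(-g[1],g[2]-30);print(r,l0)
ls=np.linspace(l0,0.02,16);p=np.array([R@[0,-r*np.sin(l),r*np.cos(l)] for l in ls]);print(np.diff(p,axis=0))
E
```

```text
[ 29.4 -99.1 260.4] 0.03028207946917205 [0.7 1.3 5.9] (array([  33.4, -123.5,  302. ]), 133, np.float64(0.4263282750139188))
268.12162857112685 0.3786760957960078
[[-0.7  5.9  2.3]
 [-0.7  6.   2.2]
 [-0.7  6.   2. ]
 [-0.7  6.1  1.9]
 [-0.7  6.1  1.7]
 [-0.7  6.2  1.6]
 [-0.7  6.2  1.4]
 [-0.8  6.2  1.3]
 [-0.8  6.3  1.1]
 [-0.8  6.3  1. ]
 [-0.8  6.3  0.8]
 [-0.8  6.3  0.7]
 [-0.8  6.3  0.5]
 [-0.8  6.4  0.4]
 [-0.8  6.4  0.2]]
```

Emit:
step_arm(
  deltas=[
    [-0.7, 5.9, 2.3, 0, 0, 0, -1],
    [-0.7, 6, 2.2, 0, 0, 0, -1],
    [-0.7, 6, 2, 0, 0, 0, -1],
    [-0.7, 6.1, 1.9, 0, 0, 0, -1],
    [-0.7, 6.1, 1.7, 0, 0, 0, -1],
  ],
)

```text
clock: 11.35
tcp_pos: [0.5908, -0.1231, 0.2694]
orientation: [0.0, 0.66, 0.751, -0.001]
wrist_force: [4.0, -1.5, 5.8]
finger_gap: 0.0302
grip_force: 40.3
```

Emit:
step_arm(
  deltas=[
    [-0.7, 6.2, 1.6, 0, 0, 0, -1],
    [-0.7, 6.2, 1.4, 0, 0, 0, -1],
    [-0.8, 6.2, 1.3, 0, 0, 0, -1],
    [-0.8, 6.3, 1.1, 0, 0, 0, -1],
    [-0.8, 6.3, 1, 0, 0, 0, -1],
  ],
)

```text
clock: 11.85
tcp_pos: [0.5868, -0.0912, 0.2749]
orientation: [-0.001, 0.66, 0.751, -0.001]
wrist_force: [4.2, 1.3, -7.7]
finger_gap: 0.0297
grip_force: 39.6
```

Emit:
step_arm(
  deltas=[
    [-0.8, 6.3, 0.8, 0, 0, 0, -1],
    [-0.8, 6.3, 0.7, 0, 0, 0, -1],
    [-0.8, 6.3, 0.5, 0, 0, 0, -1],
    [-0.4, 3, 0.2, 0, 0, 0, -1],
    [0, 0, 0, 0, 0, 0, -1],
  ],
)

```text
clock: 12.35
tcp_pos: [0.5841, -0.0683, 0.2766]
orientation: [-0.002, 0.66, 0.751, -0.0]
wrist_force: [6.9, 1.3, 2.5]
finger_gap: 0.0269
grip_force: 36.9
```

```bash
python3 - <<'E'
from h import *
st=get_state();t=C(st["tcp_pos"]*1000);g=t+[0,0,18.7];print(t,np.arctan2(-g[1],g[2]-30),st["finger_gap"],st["grip_force"],st["wrist_force"])
s=read_camera("side");t=read_camera("top");np.savez("s5.npz",**s);np.savez("t5.npz",**t)
cv2.imwrite("pics/s5.png",np.hstack([cv2.resize(s["image"][120:320,180:360],(400,444)),cv2.resize(t["image"][120:300,230:390],(400,444))])[:,:,::-1])
E
```

```text
[ 29.2 -13.5 276.6] 0.05065866307188664 0.02693269561227778 36.94216310977936 [6.9 1.3 2.5]
```

View pics/s5.png

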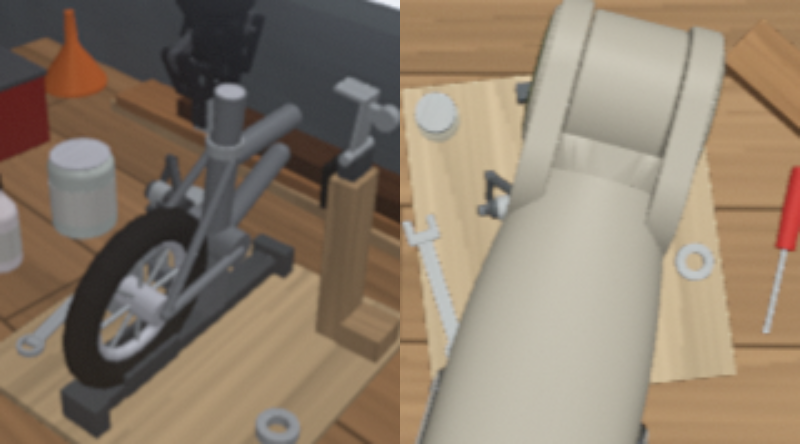

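The frame is nearly upright, but the side view shows the fingers (210,110) ahead of the tube (230,95) on the kickstand side. The gap has shrunk to 27 mm, so the pads are only biting the tube's edge. I'll measure the lean before re-centring.

```bash
python3 - <<'E'
from h import *
s=dict(np.load("s5.npz"));P=C(pts(s)*1000)
m=(abs(P[...,0]-25)<30)&(P[...,2]>305)&(P[...,2]<330)&(abs(P[...,1])<60)&(s["image"].min(-1)>120)
q=P[m];print(len(q),q.min(0),q.max(0),np.median(q,0))
# tube side surface by height, dark-grey, near face
m=(abs(P[...,0]-25)<25)&(P[...,2]>180)&(P[...,2]<318)&(abs(P[...,1]+10)<40)
q=P[m]
for z in range(185,320,15):
    k=abs(q[:,2]-z)<7
    if k.sum()>2: print(z,k.sum(),q[k].min(0),q[k].max(0))
print(seat());st=get_state();print(C(st["tcp_pos"]*1000),st["finger_gap"],st["clock"])
E
```

```text
73 [ 14.9 -47.  317.7] [ 41.3 -18.8 322.7] [ 28.7 -34.1 320.3]
185 40 [ 13.  -38.  180.1] [ 33.1  18.5 191.6]
200 45 [ 13.  -38.7 193.1] [ 35.7 -12.9 206.8]
215 48 [  0.2 -46.4 208.4] [ 38.7 -11.7 222. ]
230 109 [  0.3 -47.1 223.4] [ 45.5  -3.2 237. ]
245 96 [  7.6 -46.5 238. ] [ 49.1  -8.5 251.8]
260 102 [  9.2 -47.3 253.1] [ 45.8 -14.  266.6]
275 86 [  8.7 -46.4 268.1] [ 37.4  -6.5 281.8]
290 128 [  0.9 -47.9 283. ] [ 35.5  -7.3 297. ]
305 132 [  0.7 -49.9 298. ] [ 38.5  -5.7 312. ]
(array([ 41.5, -46.4, 495.2]), 101, np.float64(0.09945753311829687))
[ 29.2 -13.8 276.6] 0.027239369249765444 12.5
```

The true lean is about 0.11 rad, so the pads have crept to the tube's edge. Letting go here would drop the frame to the kickstand side, so I'll carry it back onto its post and regrip centred.

Emit:
step_arm(
  deltas=[
    [0.7, -6, -0.5, 0, 0, 0, -1],
    [0.8, -6.3, -0.7, 0, 0, 0, -1],
    [0.8, -6.3, -0.8, 0, 0, 0, -1],
    [0.8, -6.3, -1, 0, 0, 0, -1],
    [0.8, -6.3, -1.1, 0, 0, 0, -1],
  ],
)

```text
clock: 13.0
tcp_pos: [0.5867, -0.1017, 0.2721]
orientation: [-0.002, 0.66, 0.751, -0.002]
wrist_force: [0.4, -0.1, -1.1]
finger_gap: 0.0001
grip_force: 0.0
```

Emit:
step_arm(
  deltas=[
    [0.8, -6.2, -1.3, 0, 0, 0, -1],
    [0.7, -6.2, -1.4, 0, 0, 0, -1],
    [0.7, -6.2, -1.6, 0, 0, 0, -1],
    [0.7, -6.1, -1.7, 0, 0, 0, -1],
    [0.7, -6.1, -1.9, 0, 0, 0, -1],
  ],
)

```text
clock: 13.5
tcp_pos: [0.5907, -0.1324, 0.2646]
orientation: [-0.002, 0.66, 0.751, -0.001]
wrist_force: [-0.9, 5.4, 3.3]
finger_gap: -0.0002
grip_force: 4.0
```

Emit:
step_arm(
  deltas=[
    [0.7, -6, -2, 0, 0, 0, -1],
    [0.7, -6, -2.2, 0, 0, 0, -1],
    [0.7, -6, -2.3, 0, 0, 0, -1],
    [0, 0, 0, 0, 0, 0, -1],
  ],
)

```text
clock: 13.9
tcp_pos: [0.591, -0.134, 0.2638]
orientation: [-0.009, 0.656, 0.754, 0.01]
wrist_force: [-10.3, 50.6, 33.1]
finger_gap: 0.0002
grip_force: 30.3
```

```bash
python3 - <<'E'
from h import *
st=get_state();print(C(st["tcp_pos"]*1000),st["finger_gap"],st["grip_force"],st["wrist_force"],st["joint_pos"]*100,seat())
E
```

```text
[ 28.2 -79.5 263.8] 0.00018881048311875638 30.277615785598755 [-10.3  50.6  33.1] [-36.8  37.8  21.6 142.    2.6 106.4] (array([  38.8, -122.7,  465.9]), 167, np.float64(0.274367790259551))
```

The pads slipped off and the shut fingers pushed the frame back, so it is on its post. I'll back off, rise and open.

Emit:
step_arm(
  deltas=[
    [0, 10, 5, 0, 0, 0, -1],
    [-2, 15, 20, 0, 0, 0, -1],
    [0, 0, 40, 0, 0, 0, 0.4],
    [0, 0, 40, 0, 0, 0, 0.4],
    [0, 0, 0, 0, 0, 0, 0.4],
  ],
)

```text
clock: 14.45
tcp_pos: [0.5923, -0.1254, 0.3695]
orientation: [0.003, 0.66, 0.751, 0.0]
wrist_force: [0.9, -0.7, 1.0]
finger_gap: 0.0431
grip_force: 0.0
```

```bash
python3 - <<'E'
from h import *
from scipy.spatial.transform import Rotation as Ro
st=get_state();q=st["orientation"];M=Ro.from_quat(np.r_[q[1:],q[0]]).as_matrix();print(C(st["tcp_pos"]*1000),st["tcp_pos"]*1000,st["finger_gap"],st["wrist_force"]);print((R.T@M)*100)
s=read_camera("side");t=read_camera("top")
for c in(s,t):
    P=C(pts(c)*1000)
    m=(abs(P[...,0]-29)<25)&(P[...,2]>283)&(P[...,2]<312)&(abs(P[...,1]+110)<40)&(c["image"].min(-1)>150);q=P[m];print(len(q),np.median(q,0),q.min(0),q.max(0))
    d=(P[...,1]>-112)
P=C(pts(s)*1000)
m=(abs(P[...,0]-30)<30)&(P[...,2]>250)&(P[...,2]<330)&(P[...,1]<-60)&(P[...,1]>-150)
q=P[m]
for z in range(255,310,10):
    k=abs(q[:,2]-z)<5
    if k.sum()>2: print(z,k.sum(),q[k].min(0),q[k].max(0))
E
```

```text
[ 30.5 -71.2 369.5] [ 592.3 -125.4  369.5] 0.043097243724083883 [ 0.9 -0.7  1. ]
[[  -0.9  100.     0.5]
 [ 100.     0.9   -0.4]
 [  -0.4    0.5 -100. ]]
85 [  28.7 -119.   298.7] [  15.3 -130.9  293.6] [  41.3 -106.5  304.1]
  return _methods._mean(a, axis=axis, dtype=dtype,
  ret = um.true_divide(
Traceback (most recent call last):
ValueError: zero-size array to reduction operation minimum which has no identity
```

Emit:
step_arm(
  deltas=[
    [2, -20, -5, 6.6, 0.8, 0, 0.4],
    [2, -20, -5, 6.6, 0.8, 0, 0.4],
    [1.4, -18, -14, 6.6, 0.8, 0, 0.4],
    [0, 0, 0, 0, 0, 0, 0.4],
    [0, 0, 0, 0, 0, 0, 0.4],
  ],
)

```text
clock: 15.05
tcp_pos: [0.5958, -0.1846, 0.3353]
orientation: [-0.134, 0.651, 0.738, 0.113]
wrist_force: [-0.4, 1.6, 0.7]
finger_gap: 0.0593
grip_force: 0.0
```

```bash
python3 - <<'E'
from h import *
from scipy.spatial.transform import Rotation as Ro
st=get_state();q=st["orientation"];M=Ro.from_quat(np.r_[q[1:],q[0]]).as_matrix();print(C(st["tcp_pos"]*1000),st["finger_gap"],st["joint_pos"]*100);print((R.T@M)*100)
for n in("top","side"):
    c=dict(np.load(n+".npz"));P=C(pts(c)*1000);im=c["image"]
    r=(abs(P[...,0]-29)<25)&(P[...,2]>280)&(P[...,2]<312)&(abs(P[...,1]+110)<40)
    for th in(150,180):
        q=P[r&(im.min(-1)>th)]
        if len(q)>3:print(n,th,len(q),np.median(q,0),q.min(0),q.max(0))
E
```

```text
[  26.9 -130.3  335.3] 0.05928171455200716 [-55.8  62.   72.5 191.   26.6  85.6]
[[ -0.4 100.   -0.9]
 [ 93.9   0.7  34.5]
 [ 34.5  -0.7 -93.9]]
top 150 114 [  29.7 -116.1  297.3] [  15.  -128.7  289. ] [  46.  -103.   307.5]
top 180 94 [  29.7 -117.3  297.1] [  17.2 -128.7  289. ] [  43.7 -105.1  307.5]
side 150 86 [  28.5 -119.4  299. ] [  15.3 -130.1  293.5] [  41.8 -106.5  304.4]
side 180 53 [  28.1 -119.6  298.8] [  17.1 -128.3  294.1] [  37.3 -110.   303.2]
```

Emit:
step_arm(
  deltas=[
    [-0.3, 7, -21, 0, 0, 0, 0.4],
    [-0.3, 7, -20, 0, 0, 0, 0.4],
    [-0.5, 8, -20, 0, 0, 0, 0.4],
    [-0.5, 8, -20, 0, 0, 0, 0.4],
    [0, 0, 0, 0, 0, 0, 0.4],
  ],
)

```text
clock: 15.55
tcp_pos: [0.5932, -0.1499, 0.2575]
orientation: [-0.132, 0.649, 0.741, 0.113]
wrist_force: [-0.7, 0.1, 0.7]
finger_gap: 0.0601
grip_force: 0.0
```

Emit:
step_arm(
  deltas=[
    [0, 0, 0, 0, 0, 0, 0.4],
    [0, 0, 0, 0, 0, 0, 0.4],
  ],
)

```text
clock: 15.75
tcp_pos: [0.595, -0.1529, 0.2603]
orientation: [-0.129, 0.65, 0.74, 0.114]
wrist_force: [-0.3, 0.2, 0.2]
finger_gap: 0.0603
grip_force: 0.0
```

```bash
python3 - <<'E'
from h import *
st=get_state();t=C(st["tcp_pos"]*1000);print(t,"want 29 -100.2 254",st["finger_gap"],st["wrist_force"])
E
```

```text
[ 30.  -98.7 260.3] want 29 -100.2 254 0.06032994514287244 [-0.3  0.2  0.2]
```

Emit:
step_arm(
  deltas=[
    [0, -2, -6, 0, 0, 0, 0.4],
    [0, 0, 0, 0, 0, 0, 0.4],
  ],
)

```text
clock: 15.95
tcp_pos: [0.5948, -0.1557, 0.2521]
orientation: [-0.13, 0.65, 0.74, 0.114]
wrist_force: [0.4, -0.1, 0.2]
finger_gap: 0.0597
grip_force: 0.0
```

Emit:
step_arm(
  deltas=[
    [0, 0, 0, 0, 0, 0, -1],
    [0, 0, 0, 0, 0, 0, -1],
    [0, 0, 0, 0, 0, 0, -1],
    [0, 0, 0, 0, 0, 0, -1],
  ],
  newtons=60,
)

```text
clock: 16.35
tcp_pos: [0.5948, -0.1554, 0.2525]
orientation: [-0.13, 0.65, 0.74, 0.114]
wrist_force: [0.2, -1.6, 0.8]
finger_gap: 0.031
grip_force: 59.4
```

```bash
python3 - <<'E'
from h import *
st=get_state();t=C(st["tcp_pos"]*1000);print(t,st["finger_gap"],st["wrist_force"])
# rigid turn of tool with the frame about shaft: lean .41->0.02; tool tilt .35->0
N=20;L=.39;a0=.35
g=t+[0,-18.7*np.sin(a0),18.7*np.cos(a0)]
def tcp(k):
    d=-L*k/N;a=a0*(1-k/N);c,s=np.cos(d),np.sin(d);y,z=g[1],g[2]-30
    return R@np.array([0,c*y-s*z+18.7*np.sin(a),s*y+c*z-18.7*np.cos(a)])
for k in range(N):
    if k%5==0: print()
    print(tcp(k+1)-tcp(k),-np.rad2deg(a0/N)*R[:2,0])
E
```

```text
[  29.4 -101.2  252.5] 0.030986671387813906 [ 0.2 -1.6  0.8]

[-0.5  4.4  1.9] [-1.  -0.1]
[-0.5  4.4  1.9] [-1.  -0.1]
[-0.5  4.4  1.8] [-1.  -0.1]
[-0.5  4.5  1.7] [-1.  -0.1]
[-0.5  4.5  1.6] [-1.  -0.1]

[-0.5  4.5  1.5] [-1.  -0.1]
[-0.5  4.6  1.4] [-1.  -0.1]
[-0.6  4.6  1.3] [-1.  -0.1]
[-0.6  4.6  1.2] [-1.  -0.1]
[-0.6  4.6  1.1] [-1.  -0.1]

[-0.6  4.7  1. ] [-1.  -0.1]
[-0.6  4.7  1. ] [-1.  -0.1]
[-0.6  4.7  0.9] [-1.  -0.1]
[-0.6  4.7  0.8] [-1.  -0.1]
[-0.6  4.7  0.7] [-1.  -0.1]

[-0.6  4.7  0.6] [-1.  -0.1]
[-0.6  4.7  0.5] [-1.  -0.1]
[-0.6  4.8  0.4] [-1.  -0.1]
[-0.6  4.8  0.3] [-1.  -0.1]
[-0.6  4.8  0.2] [-1.  -0.1]
```

Emit:
step_arm(
  deltas=[
    [-0.5, 4.4, 1.9, -1.1, -0.1, 0, -1],
    [-0.5, 4.4, 1.9, -1.1, -0.1, 0, -1],
    [-0.5, 4.4, 1.8, -1.1, -0.1, 0, -1],
    [-0.5, 4.5, 1.7, -1.1, -0.1, 0, -1],
    [-0.5, 4.5, 1.6, -1.1, -0.1, 0, -1],
  ],
)

```text
clock: 16.85
tcp_pos: [0.5919, -0.1322, 0.2612]
orientation: [-0.095, 0.655, 0.745, 0.08]
wrist_force: [-1.7, -1.5, -2.9]
finger_gap: 0.0305
grip_force: 59.9
```

Emit:
step_arm(
  deltas=[
    [-0.5, 4.5, 1.5, -1.1, -0.1, 0, -1],
    [-0.5, 4.6, 1.4, -1.1, -0.1, 0, -1],
    [-0.6, 4.6, 1.3, -1.1, -0.1, 0, -1],
    [0, 0, 0, 0, 0, 0, -1],
  ],
)

```text
clock: 17.25
tcp_pos: [0.5902, -0.1178, 0.2653]
orientation: [-0.075, 0.657, 0.748, 0.061]
wrist_force: [-1.9, -1.7, -4.6]
finger_gap: 0.0309
grip_force: 61.4
```

```bash
cat >> h.py <<'E'
def look():
    st=get_state();print(C(st["tcp_pos"]*1000),st["finger_gap"],st["grip_force"],st["wrist_force"])
    s=read_camera("side");P=C(pts(s)*1000)
    m=(abs(P[...,0]-25)<30)&(P[...,2]>285)&(P[...,2]<328)&(abs(P[...,1]+40)<90)&(s["image"].min(-1)>150)
    q=P[m];d=np.median(q,0);print(len(q),d,q.min(0),q.max(0),"lean",round(np.arctan2(-d[1],d[2]-30),3)); return s
E
python3 -c "
from h import *
look()"
```

```text
[ 29.3 -63.4 265.3] 0.030851496092336245 61.401286125183105 [-1.9 -1.7 -4.6]
16 [ 29.8 -82.6 312. ] [ 16.5 -84.6 310. ] [ 37.8 -67.3 314.9] lean 0.285
```

The grip holds (gap 31 mm), so I'll continue.

Emit:
step_arm(
  deltas=[
    [-0.6, 4.6, 1.2, -1.1, -0.1, 0, -1],
    [-0.6, 4.6, 1.1, -1.1, -0.1, 0, -1],
    [-0.6, 4.7, 1, -1.1, -0.1, 0, -1],
    [-0.6, 4.7, 1, -1.1, -0.1, 0, -1],
    [-0.6, 4.7, 0.9, -1.1, -0.1, 0, -1],
  ],
)

```text
clock: 17.8
tcp_pos: [0.5873, -0.0951, 0.2698]
orientation: [-0.04, 0.66, 0.75, 0.028]
wrist_force: [-0.9, 0.3, -12.0]
finger_gap: 0.0307
grip_force: 61.6
```

Emit:
step_arm(
  deltas=[
    [-0.6, 4.7, 0.8, -1.1, -0.1, 0, -1],
    [-0.6, 4.7, 0.7, -1.1, -0.1, 0, -1],
    [-0.6, 4.7, 0.6, -1.1, -0.1, 0, -1],
    [-0.6, 4.7, 0.5, -1.1, -0.1, 0, -1],
    [0, 0, 0, 0, 0, 0, -1],
  ],
)

```text
clock: 18.3
tcp_pos: [0.5849, -0.0758, 0.272]
orientation: [-0.013, 0.66, 0.751, 0.001]
wrist_force: [2.2, 0.0, -23.2]
finger_gap: 0.0306
grip_force: 62.4
```

```bash
python3 -c "
from h import *
s=look();P=C(pts(s)*1000)
# wheel (dark) plane: tyre points centreline vs height
im=s['image'].astype(int);m=(im.max(-1)<60)&(abs(P[...,0]+90)<105)&(abs(P[...,1]+20)<70)&(P[...,2]>45)&(P[...,2]<260)
q=P[m]
for z in range(50,260,20):
    k=abs(q[:,2]-z)<8
    if k.sum()>5: print(z,k.sum(),np.median(q[k],0),q[k][:,1].min(),q[k][:,1].max())
"
```

```text
[ 29.1 -21.  272. ] 0.030586190439759266 62.36964225769043 [  2.2   0.  -23.2]
16 [ 31.3 -28.9 320.9] [ 20.8 -33.7 319.7] [ 41.2 -23.7 321.8] lean 0.099
50 119 [-100.9  -31.6   51.3] -33.789617610339235 12.976570989447344
70 204 [-96.3 -21.6  68.1] -32.75268193204634 12.606272288357404
90 95 [-156.6  -24.5   88.9] -27.787083442220275 -13.609748945747533
110 83 [-178.4  -23.   110.7] -28.07890803881333 -8.346563813779378
130 123 [-177.7  -25.2  129.9] -29.865244711334896 -7.581673280972268
150 129 [-179.9  -26.   149.3] -30.68360119105393 -6.77427516814485
170 143 [-175.6  -24.2  170.1] -32.45701756516407 19.44807153323861
190 207 [-161.8  -26.6  191.2] -33.73118653434369 -2.738958306253553
210 360 [-126.4  -29.3  211. ] -35.104196520115885 -5.553592553038951
230 225 [-97.7 -21.9 226.1] -31.770236184750512 -8.169477441189422
```

Lean is now about 0.07–0.08 rad and the tool is pulling up by 23 N. I'll finish the last 19 mm while easing z down slightly.

Emit:
step_arm(
  deltas=[
    [-0.6, 4.6, -0.6, -0.5, 0, 0, -1],
    [-0.6, 4.6, -0.6, -0.5, 0, 0, -1],
    [-0.6, 4.6, -0.5, 0, 0, 0, -1],
    [-0.4, 3, -0.3, 0, 0, 0, -1],
    [0, 0, 0, 0, 0, 0, -1],
  ],
)

```text
clock: 18.85
tcp_pos: [0.583, -0.0601, 0.2725]
orientation: [-0.006, 0.661, 0.751, -0.005]
wrist_force: [0.2, -1.2, -8.4]
finger_gap: 0.0304
grip_force: 62.9
```

```bash
python3 -c "
from h import *
s=look();P=C(pts(s)*1000)
im=s['image'].astype(int);m=(im.max(-1)<60)&(abs(P[...,0]+90)<105)&(abs(P[...,1]+20)<70)&(P[...,2]>45)&(P[...,2]<260)
q=P[m]
for z in range(90,250,20):
    k=abs(q[:,2]-z)<8
    if k.sum()>5: print(z,k.sum(),np.percentile(q[k][:,1],[1,3,50]))
cv2.imwrite('pics/s6.png',cv2.resize(s['image'][120:320,180:360],(540,600))[:,:,::-1])
"
```

```text
[ 29.   -5.3 272.5] 0.030381952721442545 62.85219669342041 [ 0.2 -1.2 -8.4]
14 [ 32.5 -11.6 321.8] [ 22.7 -17.8 320.2] [ 38.9  -6.1 323.2] lean 0.04
90 122 [-23.5 -23.  -20.3]
110 77 [-24.  -23.7 -20.2]
130 122 [-23.5 -23.3 -18.9]
150 132 [-23.8 -23.  -19.1]
170 148 [-23.2 -23.  -17.1]
190 206 [-23.4 -23.  -17.7]
210 352 [-23.5 -23.3 -19.3]
230 231 [-20.8 -19.7 -12. ]
```

View pics/s6.png

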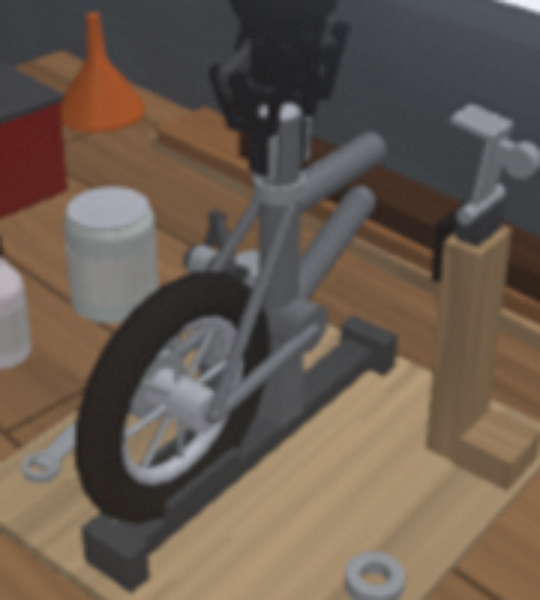

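The tyre's side stays at y ≈ -23.5 at every height, so the frame is upright to within about 0.01 rad. The tube is centred in the fingers and the hasp is back. I'll settle briefly and hand in.

Emit:
step_arm(
  deltas=[
    [0, 0, -0.5, 0, 0, 0, -1],
    [0, 0, 0, 0, 0, 0, -1],
    [0, 0, 0, 0, 0, 0, -1],
    [0, 0, 0, 0, 0, 0, -1],
  ],
)

```text
clock: 19.3
tcp_pos: [0.5831, -0.0606, 0.2724]
orientation: [-0.005, 0.661, 0.75, -0.004]
wrist_force: [-4.4, -1.0, 6.1]
finger_gap: 0.0307
grip_force: 63.9
```

```bash
python3 -c "
from h import *
look();print(hand_in())"
```

```text
[ 29.1  -5.7 272.4] 0.03067512902396837 63.8572096824646 [-4.4 -1.   6.1]
12 [ 31.4 -11.7 321.5] [ 24.2 -17.6 320.8] [ 39.   -6.6 323.1] lean 0.04
the job is handed in; nothing more can be done
None
```

I handed the job in at about 19 s with the hasp swung back, the kickstand snapped down, and the arm still holding the frame upright (the tyre measured within about 0.01 rad of vertical); no verdict came back. The first grip on the seat tube slipped off, so I pushed the frame back onto its post with the shut fingers (wrist force about 60 N) and regripped.

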